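Shut the access panel and lock its quarter-turn fastener

ROBOT

A 6-joint arm with a two-finger parallel gripper is mounted at the origin on a cart in front of the work surface, level with it; the furniture and walls round the work are solid. World frame = base frame: x ahead of the robot, y to its left, z up, the work surface at z = 0. Lengths are in mm, angles in rad, forces in N, time in s.
With the tool pointing down it reaches from about 300 to 775 mm from the base axis. Payload 14.6 kg.
Tool frame: the origin (TCP) lies midway between the tips of the shut fingers; the grasp point (between the pads) lies 19 mm behind it; z points along the fingers, y is the line along which they close (so a half turn about z gives the same grasp; the last joint's range is limited). The gripper opens to 94 mm and grips with 3 to 60 N. Pads are 16 mm wide; open, the fingers measure 119 mm over their backs; the gripper's body (75 mm by 177 mm) begins 78 mm behind the grasp point.
Start: joints at [-1.284, 0.3, 1.521, -0, 1.321, -0.067], TCP at [190.548, -515.927, 205.446] pointing down, gripper open.
Joint ranges: [-3.03, 3.03], [-0.79, 2.21], [0.23, 2.52], [-1.04, 4.18], [0, 3.07], [-2.55, 2.55]. Speed limits (rad/s): [2.22, 2.22, 2.57, 3.14, 3.14, 3.14].

INTERFACE

Orientations are given as [roll, pitch, yaw] about the fixed x, y, z axes, in that order (R = Rz(yaw) Ry(pitch) Rx(roll)).
In Python, from cell import manip, camera gives the robot as it stands.
- The arm moves only by the tool move_arm, never from a script. Its arguments are lists of equal length, an entry for each row: "dp": the shift along the world's x, y, z in mm, a list of three; "rotation": the turn, a rotation vector about the world's x, y, z in rad, a list of three; "hand": the opening, from 0 (shut) to 1 (fully open). A call has 1 to 10 rows; each row shifts and turns the commanded pose from where the row before left it; what a row does not reach is not made up. A row lasts 1/8 s, in which the tool goes at most 62.5 mm and 10.7 degrees, less where a joint would pass 70% of its speed; a pose out of reach is approached as far as the arm can. A call with a gripper value outside its range is refused whole. The fingers move at their own pace and stop on an object; "newtons" is the grip in N (left out, the last holds). Time passes only in rows, so rows that do not move let the fingers close. It gives the time, the measured TCP pose, the force, the opening and the grip force at its end, in the units of the state.
- manip.read_state(): the state, without advancing time (a new reading comes with each control period).
- camera(name): name is "scene" or "side" or "wrist"; returns a dict with "image" (400x640x3 uint8, red, green, blue), "fx", "fy", "cx", "cy" (pixels), "R" (3x3) and "t" (3): a world point X has camera coordinates R X + t; the wrist camera has in their place "mount" (4x4, takes a point from camera to tool coordinates, whose origin is the TCP and whose axes are the flange's). Camera axes: x right, y down, z forward; pixel columns grow to the right and rows downward; lengths in mm; the calibration is good to about 2 mm. A picture is of the moment at which its call begins: read the wrist's pose just before it. There is no depth.
- manip.sign_off(): hands the job in; it is judged then, once.
The state is a dict: "clock": time; "joints": joint angles; "qd": joint speeds; "effort": joint torques, N m; "eef_pos": TCP position; "eef_rot": TCP orientation; "wrist_force": force on the tool from outside, world axes, zero at the start; "moment": the same for the moment, N m; "finger_gap": finger opening in mm; "finger_force": force on a finger pad.
Only numpy, scipy, OpenCV 4.12 (cv2) and the standard library are available. Lean on these libraries where they do the work, as an engineer would, in place of code of your own. Each camera call takes 0.05 s, during which the arm holds its last target. There are 200 camera calls.

TASK

The grey access panel on the blue instrument case stands ajar: press it fully shut with a fingertip first, then set a fingertip in the slot of its orange quarter-turn fastener and turn it clockwise (seen from above) right to its stop, slot in line with the green dots, so that the panel is locked. Grip and lift nothing, do not open the panel any wider, and leave the loose screwdriver, tape roll and flux pot beside the case where they are.

Things in the scene. Friction and masses are not known exactly. Their poses are not given: they have to be found in the camera images.
- case: Blue case, fixed, 220 (x) x 180 (y) mm, 70 mm high with its feet, open on top under the panel. Origin at the centre of its underside on the bench; x points from its socketed front to the hinge side, y to its left, z up. The panel's hinge line runs along the case's y at x = +108, z = +70 mm. A ring lamp overhangs the bench at its right: come from the front.
- panel (a joint): Hinge of the grey panel (216 x 180 x 5 mm), rad: 0 = fully shut, grows as its front edge rises; starts at 0.12 to 0.26. Stiff: it stays where it is left; 1 to 2 N down at the fastener or the front edge moves it, up to its hard stop at 0. Shut, its top is at z = 75 mm. Red dots left and right of the fastener mark the slot's unlocked line, green dots in front and behind the locked line.
- fastener (a joint): Turn of the fastener, rad: 0 = unlocked (slot towards the red dots, along the case's y), grows clockwise seen from above, hard stop at 1.571 = locked (slot towards the green dots, along the case's x). Starts at 0 to 0.35, stays where it is left; friction 0.12 N m (4 N at 30 mm). Locked, a tongue below sits under a keeper in the case; turned before the panel is shut, it is in the way.
- slot_center (a point): On the fastener's axis, on the slot's floor, 140 mm from the hinge line; moves with the panel. Two orange half-moons on a black disc (radius 50 mm) form a straight slot 40 mm wide, 16 mm deep, right across it. A steel collar (inner radius 51, outer 58 mm, on the panel) surrounds it, level with the half-moons. Panel shut: slot floor z = 77, top of half-moons and collar z = 93 mm.
- slot_end (a point): On the slot's floor and centre line, 30 mm from slot_center; the slot runs along the line from slot_center through this point, and equally far the other way. Unlocked (0) this end points to the case's right (-y), locked to its front (-x).
- work_driver: Red-handled screwdriver, 142 mm long (along its y), 19 mm wide, lying loose along the case's right side. Origin at the centre of its underside. Bystander.
- work_tape: Roll of blue tape, 62 mm across, 18 mm high, lying loose in front of the case. Origin at the centre of its underside. Bystander.
- work_jar: White flux pot with red-brown lid, 43 mm across, 30 mm high, standing loose in front of the case. Origin at the centre of its underside. Bystander.

How it is judged:
By the outcome, as a careful person would: the job done as asked, in the order asked, and still so for the second after the job is handed in, with the robot touching nothing.
It also fails if it takes over 40 s, if anything falls off the work surface, if the arm or the gripper's body presses on something with over 40 N, if the wrist force passes 120 N, or if a joint passes its speed limit or range.

## Working session

There is one attempt and no reset: what is moved stays moved. The work goes in short steps, Python scripts to look and compute and a tool call to move; the robot and the scene stay as the last step left them, time stands still between calls to the robot, and variables do not carry over. Pictures are saved under pics/ and viewed, at most 10 in all, crops included, and the job is handed in when it is done.

Besides the shell and the picture viewer there is one more tool, called after "Emit:" as a command line: name --argument value ..., lists and objects as JSON in quotes. move_arm: Moves the arm, as the interface text tells. Its arguments: {"type":"object","properties":{"dp":{"type":"array","items":{"type":"array","items":{"type":"number"}}},"rotation":{"type":"array","items":{"type":"array","items":{"type":"number"}}},"hand":{"type":"array","items":{"type":"number"}},"newtons":{"type":"number"}},"required":["dp","rotation","hand"]}

```bash
mkdir -p pics
cat > h.py <<'E'
import numpy as np,cv2
from cell import manip,camera
def snap(n,f):
    s=manip.read_state(); c=camera(n)
    cv2.imwrite(f'pics/{f}.png',c['image'][:,:,::-1]); 
    return s,c
E
python3 - <<'E'
from h import *
import pickle
d={}
for n in("scene","side"):
    s,c=snap(n,n); d[n]=c
    print(n,c['fx'],c['fy'],c['cx'],c['cy'],np.round(c['R'],3).tolist(),np.round(c['t'],1))
pickle.dump(d,open('d.pkl','wb'))
print({k:np.round(v,3).tolist() for k,v in s.items()})
E
```

```text
scene 414.9072893814616 414.9072893814616 322.12023367506407 198.01099809894322 [[0.872, -0.49, -0.007], [-0.328, -0.573, -0.751], [0.363, 0.657, -0.66]] [-641.1   76.7  871.1]
side 516.5061319152923 516.5061319152923 313.1031088819118 208.21564513138304 [[-0.959, -0.282, -0.008], [-0.169, 0.6, -0.782], [0.226, -0.749, -0.623]] [494.2 312.7 694.1]
{'clock': 0.05, 'joints': [-1.284, 0.3, 1.522, 0.0, 1.321, -0.067], 'qd': [0.001, 0.0, -0.003, 0.0, 0.001, 0.001], 'effort': [0.001, -53.321, -35.371, 0.071, 0.024, -0.0], 'eef_pos': [190.477, -515.681, 204.896], 'eef_rot': [-3.14, -0.0, 0.354], 'wrist_force': [-0.81, 1.069, 0.224], 'moment': [-0.004, 0.01, -0.036], 'finger_force': 0.0, 'finger_gap': 94.069}
```

View pics/scene.png

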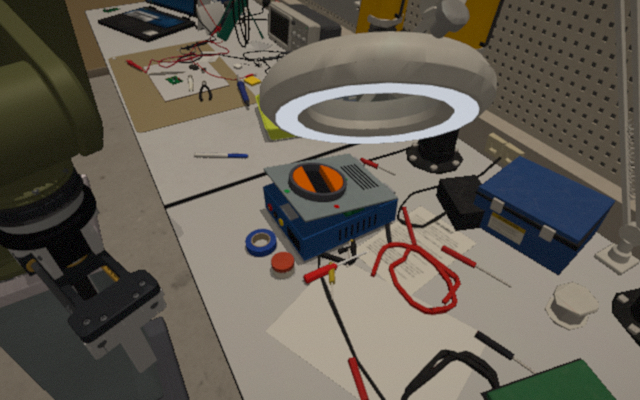

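View pics/side.png

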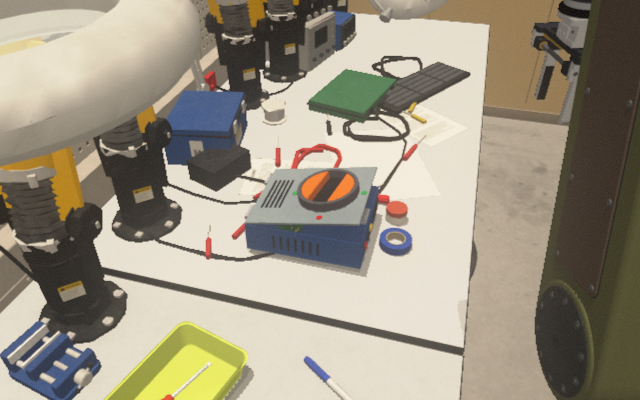

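The blue case sits near scene (325,205) and side (320,215), with its panel ajar. The tape is at scene (260,242), the pot at (282,262) and the screwdriver at (325,270). I'll enlarge both views to get landmarks.

Run:
```python
from h import *
a=cv2.imread('pics/scene.png')[145:285,235:415]; b=cv2.imread('pics/side.png')[155:275,235:415]
a=cv2.resize(a,None,fx=4,fy=4,interpolation=cv2.INTER_CUBIC);b=cv2.resize(b,None,fx=4,fy=4,interpolation=cv2.INTER_CUBIC)
cv2.imwrite('pics/a.png',a);cv2.imwrite('pics/b.png',b)
```

```text
(no output)
```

View pics/a.png

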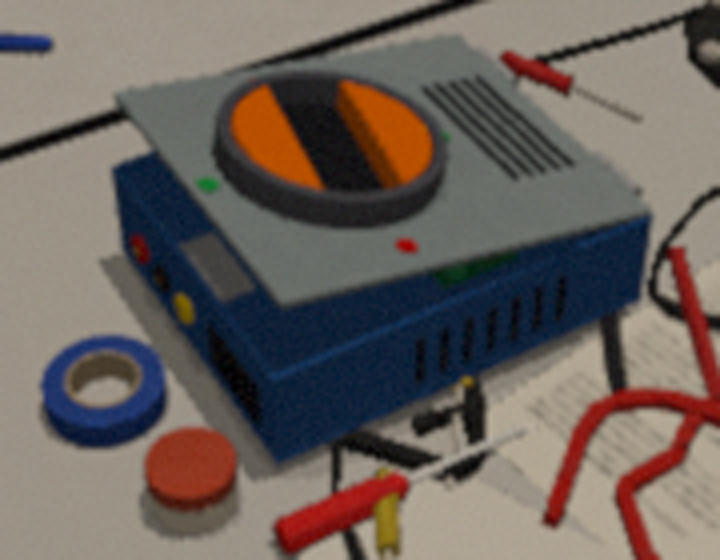

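View pics/b.png

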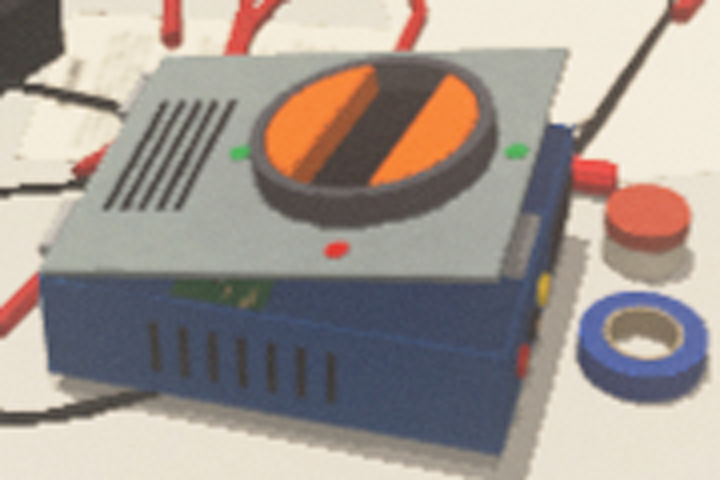

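```bash
cat > fit.py <<'E'
from h import *
import pickle
from scipy.optimize import least_squares
from scipy.spatial.transform import Rotation as Ro
d=pickle.load(open('d.pkl','rb'))
def proj(c,X):
    p=X@np.array(c['R']).T+c['t']; return np.c_[c['fx']*p[:,0]/p[:,2]+c['cx'],c['fy']*p[:,1]/p[:,2]+c['cy']]
def ray(c,uv):
    R=np.array(c['R']);v=R.T@np.array([(uv[0]-c['cx'])/c['fx'],(uv[1]-c['cy'])/c['fy'],1]);return -R.T@c['t'],v
def P(q,X): # panel-local (case coords when shut) to case
    h=np.array([108,0,70.]); return (np.atleast_2d(X)-h)@Ro.from_rotvec([0,q,0]).as_matrix().T+h
def W(p,X): return np.atleast_2d(X)@Ro.from_rotvec([0,0,p[2]]).as_matrix().T+[p[0],p[1],0]
S=[('scene',235,145,[('p',-108,-90,75,280,300),('p',-108,90,75,118,95),('p',108,-90,75,650,208),('p',108,90,75,465,38),('c',-110,-90,70,275,380),('c',-110,90,70,115,168),
 ('d',-1,0,0,208,185),('d',1,0,0,445,137),('d',0,-1,0,406,246)]),
 ('side',235,155,[('p',-108,90,75,502,274),('p',-108,-90,75,568,50),('p',108,90,75,42,268),('p',108,-90,75,165,58),('c',-110,90,70,515,355),('c',-110,-90,70,572,128),
 ('d',-1,0,0,517,151),('d',1,0,0,240,152),('d',0,1,0,337,250)])]
def res(p):
    o=[]
    for n,ox,oy,L in S:
        for k,x,y,z,u,v in L:
            X=np.array([[x,y,z]],float)
            if k=='d': X=np.array([[-32+x*p[4],y*p[4],75]])
            if k!='c': X=P(p[3],X)
            o.append(proj(d[n],W(p,X))[0]-[u/4+ox,v/4+oy])
    return np.ravel(o)
best=min((least_squares(res,[x,y,a,.2,68],loss='soft_l1') for x in(500,) for y in(-300,0,) for a in(-.5,0,.5)),key=lambda r:r.cost)
p=best.x;print('case x y yaw q rdot',p.round(3),'rms',best.cost);print(res(p).reshape(-1,2).round(1).tolist())
E_=[('scene',[(268,88,1),(325,190,1),(338,82,-1),(400,190,-1)],235,145),('side',[(448,75,1),(372,185,1),(378,68,-1),(295,180,-1)],235,155)]
pts=[]
Z=P(p[3],[[0,0,93],[1,0,93],[0,1,93]]);Z=W(p,Z)
for n,L,ox,oy in E_:
    for u,v,s in L:
        o,r=ray(d[n],(u/4+ox,v/4+oy)); a,b,t=np.linalg.solve(np.c_[Z[1]-Z[0],Z[2]-Z[0],-r],o-Z[0]); pts.append((a+32,b,s))
pts=np.array(pts);print(pts.round(1).tolist())
f=least_squares(lambda f:pts[:,0]*np.cos(f[0])-pts[:,1]*np.sin(f[0])+20*pts[:,2]+f[1],[.1,0]);print('turn,off',f.x,f.fun.round(1))
c=lambda X:W(p,P(p[3],X)).round(1).tolist()
print('slot c open',c([-32,0,77]),'shut',W(p,[-32,0,77]).round(1).tolist())
# bystanders
for nm,n,u,v,z in [('tape','scene',104/4+235,378/4+145,18),('jar','scene',191/4+235,467/4+145,30),('drvA','scene',285/4+235,530/4+145,9),('drvB','scene',525/4+235,430/4+145,9),
 ('lampL','scene',260,105,330),('lampside','side',200,40,330)]:
    o,r=ray(d[n],(u,v));print(nm,(o+r*(z-o[2])/r[2]).round())
# lamp ring triangulate bottom near edge
E
python3 fit.py
```

```text
case x y yaw q rdot [ 594.981 -278.658   18.875    6.465   69.284] rms 20.056639305096766
[[0.3, 1.7], [-2.0, 0.0], [0.5, 0.2], [-2.6, -1.4], [-0.8, 0.2], [-1.9, -0.7], [-1.5, 1.3], [-1.4, 0.4], [-1.6, -0.6], [-1.5, 0.0], [-0.5, -1.5], [-1.8, -0.8], [-1.7, -1.9], [-2.3, -0.4], [0.2, -2.3], [0.5, -0.0], [-1.0, -0.4], [0.1, -2.1]]
[[-9.9, 46.4, 1.0], [-27.2, -40.6, 1.0], [28.3, 40.3, -1.0], [7.3, -52.7, -1.0], [-30.5, -36.4, 1.0], [-14.7, 51.3, 1.0], [5.6, -43.1, -1.0], [22.3, 47.9, -1.0]]
turn,off [0.19168785 2.6084006 ] [ 4.1  3.7  2.7 -0.2 -0.4 -1.6 -3.7 -4.6]
slot c open [[566.6, -279.4, 102.2]] shut [[563.0, -279.5, 77.0]]
tape [ 436. -284.   18.]
jar [ 445. -367.   30.]
drvA [ 473. -406.    9.]
drvB [ 604. -411.    9.]
lampL [ 454. -321.  330.]
lampside [ 841. -374.  330.]
```

```bash
cat >> fit.py <<'E'
for us in[(60,50),(90,70),(40,90)]:
    o,r=ray(d['scene'],(375,100));o2,r2=ray(d['side'],us);s=np.linalg.lstsq(np.c_[r,-r2],o2-o,rcond=None)[0];print('lamp',us,(o+s[0]*r).round(),(o2+s[1]*r2).round(), 'scale px/mm',415/(d['scene']['R'][2]@(o+s[0]*r)+d['scene']['t'][2]))
E
python3 fit.py|grep lamp
```

```text
lampL [ 454. -321.  330.]
lampside [ 841. -374.  330.]
lamp (60, 50) [ 784. -159.  175.] [ 932. -125.  396.] scale px/mm 0.44360075240670077
lamp (90, 70) [ 778. -167.  180.] [ 909. -147.  359.] scale px/mm 0.4484487698928955
lamp (40, 90) [ 817. -116.  146.] [957. -89. 347.] scale px/mm 0.416905514149848
```

```bash
cat >> fit.py <<'E'
for a,us in[((370,143),(412,18)),((375,100),(410,-20)),((375,75),(410,-20))]:
    o,r=ray(d['scene'],a);o2,r2=ray(d['side'],us);s=np.linalg.lstsq(np.c_[r,-r2],o2-o,rcond=None)[0];print('LAMP2',us,(o+s[0]*r).round(),(o2+s[1]*r2).round(), 'px/mm',415/(d['scene']['R'][2]@(o+s[0]*r)+d['scene']['t'][2]))
E
python3 fit.py|grep LAMP2
```

```text
LAMP2 (412, 18) [ 499. -533.  371.] [ 473. -530.  352.] px/mm 0.9087441661499036
LAMP2 (410, -20) [ 496. -540.  428.] [ 485. -539.  417.] px/mm 1.0022316770162596
LAMP2 (410, -20) [ 506. -524.  445.] [ 483. -520.  422.] px/mm 0.9966193353907201
```

Emit:
move_arm --dp '[[-20,50,0],[-20,55,0],[30,50,0],[45,40,0],[50,45,0],[50,40,0],[50,-5,0],[50,-5,0],[40,-5,0],[0,0,0]]' --rotation '[[0,0,0],[0,0,0],[0,0,0],[0,0,0],[0,0,0],[0,0,0],[0,0,0],[0,0,0],[0,0,0],[0,0,0]]' --hand '[0,0,0,0,0,0,0,0,0,0]'

```text
clock: 1.35
eef_pos: [462.1, -254.7, 204.3]
eef_rot: [-3.14, 0.001, 0.355]
wrist_force: [-0.2, 0.7, 0.6]
finger_gap: 0.8
finger_force: 0.0
```

Run:
```python
from h import *
import pickle
s,c=snap("wrist","w1"); s['eef']=1
pickle.dump((s,c),open('w1.pkl','wb'))
print(np.round(c['mount'],3).tolist(),s['eef_pos'],s['eef_rot'],s['finger_gap'],s['wrist_force'],c['fx'])
```

```text
[[0.0, -0.974, -0.227, 65.052], [1.0, 0.0, -0.001, -0.091], [0.001, -0.227, 0.974, -180.015], [0.0, 0.0, 0.0, 1.0]] [ 462.11164671 -254.72778236  204.26439132] [-3.14009650e+00  1.02910349e-03  3.55327155e-01] 0.7643361938557222 [-0.18720638  0.73316982  0.60431947] 344.7745757217998
```

View pics/w1.png

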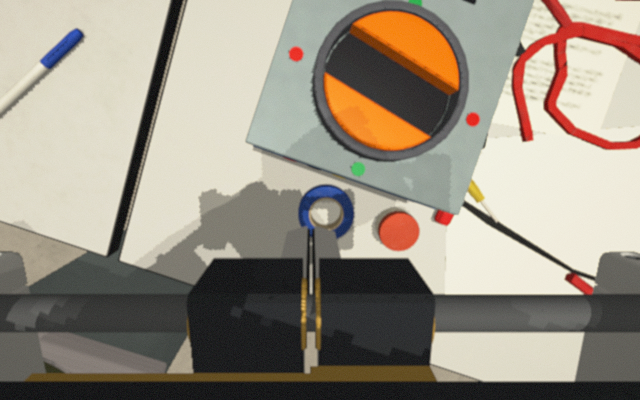

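```bash
cat > w.py <<'E'
from fit import *
s,c=pickle.load(open('w1.pkl','rb'))
M=np.array(c['mount']);T=np.eye(4);T[:3,:3]=Ro.from_euler('xyz',s['eef_rot']).as_matrix();T[:3,3]=s['eef_pos'];A=T@M
def onp(uv,zl):
    v=A[:3,:3]@np.array([(uv[0]-c['cx'])/c['fx'],(uv[1]-c['cy'])/c['fy'],1]);o=A[:3,3]
    Z=W(p,P(p[3],[[0,0,zl],[1,0,zl],[0,1,zl]]));a,b,t=np.linalg.solve(np.c_[Z[1]-Z[0],Z[2]-Z[0],-v],o-Z[0]);return np.r_[a+32,b].round(1)
print('--- wrist, panel coords rel. slot centre')
for n,uv,z in[('redL',(296,54),75),('redR',(472,119),75),('greenF',(358,169),75),('collar',(391,81),93),('fe1',(326,74),93),('fe2',(433,135),93),('be1',(370,28),93),('be2',(460,78),93),('bf1',(350,40),77),('bf2',(448,97),77)]:print(n,onp(uv,z))
E
python3 w.py|sed -n '/---/,$p'
```

```text
--- wrist, panel coords rel. slot centre
redL [ 1.4 75.5]
redR [  0.9 -73.2]
greenF [-66.5   1. ]
collar [0.4 2.1]
fe1 [-10.9  48.8]
fe2 [-26.2 -41. ]
be1 [30.8 29.2]
be2 [ 19.9 -46.1]
bf1 [24.7 39.6]
bf2 [  9.9 -48. ]
```

Emit:
move_arm --dp '[[40,2,0],[40,2,0],[28,2,0],[0,0,-30],[0,0,-30],[0,0,0]]' --rotation '[[0,0,-0.12],[0,0,-0.12],[0,0,-0.11],[0,0,0],[0,0,0],[0,0,0]]' --hand '[0,0,0,0,0,0]'

```text
clock: 2.15
eef_pos: [567.1, -248.9, 143.9]
eef_rot: [-3.14, 0.004, 0.003]
wrist_force: [0.0, -0.3, 0.2]
finger_gap: 0.5
finger_force: 0.0
```

Emit:
move_arm --dp '[[2,0,-20],[0,0,-14],[0,0,-6],[0,0,0]]' --rotation '[[0,0,0],[0,0,0],[0,0,0],[0,0,0]]' --hand '[0,0,0,0]'

```text
clock: 2.65
eef_pos: [570.7, -249.0, 105.2]
eef_rot: [-3.141, 0.0, 0.004]
wrist_force: [-0.1, -0.0, -0.9]
finger_gap: 0.5
finger_force: 0.0
```

Run:
```python
from h import *
snap("wrist","w2"); snap("side","s2")
a=cv2.imread('pics/w2.png')[:, :];b=cv2.imread('pics/s2.png')[140:300,220:460]
b=cv2.resize(b,(640,427)) 
cv2.imwrite('pics/m2.png',cv2.resize(np.vstack([a,b]),(460,595)))
```

```text
(no output)
```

View pics/m2.png

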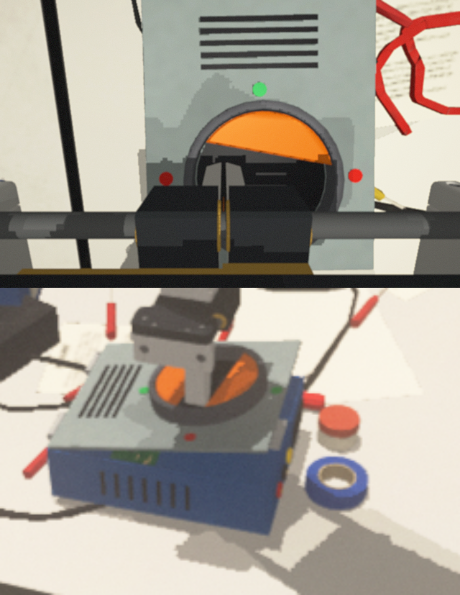

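The fingertip is inside the slot at its left end (wrist composite (222,180), side (195,395)) and nothing is touching. Next I press down.

Emit:
move_arm --dp '[[0,0,-6],[-1,0,-7],[-1,0,-6],[-1,0,-5],[0,0,-3],[0,0,-2],[0,0,0]]' --rotation '[[0,0,0],[0,0,0],[0,0,0],[0,0,0],[0,0,0],[0,0,0],[0,0,0]]' --hand '[0,0,0,0,0,0,0]'

```text
clock: 3.62
eef_pos: [567.9, -249.1, 77.2]
eef_rot: [3.141, -0.0, 0.004]
wrist_force: [-3.4, 0.8, 7.0]
finger_gap: 0.6
finger_force: 3.8
```

Emit:
move_arm --dp '[[0,0,-1],[0,0,-1],[0,0,0]]' --rotation '[[0,0,0],[0,0,0],[0,0,0]]' --hand '[0,0,0]'

```text
clock: 4.0
eef_pos: [568.6, -249.3, 76.9]
eef_rot: [3.141, -0.003, 0.004]
wrist_force: [-4.9, 3.3, 19.8]
finger_gap: 0.7
finger_force: 10.1
```

Emit:
move_arm --dp '[[0,0,6],[0,0,0],[8,-2,0],[7,-4,0],[5,-6,0],[4,-7,0],[2,-8,0],[0,0,0]]' --rotation '[[0,0,0],[0,0,0],[0,0,0],[0,0,0],[0,0,0],[0,0,0],[0,0,0],[0,0,0]]' --hand '[0,0,0,0,0,0,0,0]'

```text
clock: 5.0
eef_pos: [593.3, -276.1, 79.1]
eef_rot: [-3.14, 0.003, 0.003]
wrist_force: [-1.3, 2.0, -1.8]
finger_gap: 0.3
finger_force: 1.1
```

Emit:
move_arm --dp '[[0,-4,0],[0,-4,0],[0,-2,0],[0,0,0]]' --rotation '[[0,0,0],[0,0,0],[0,0,0],[0,0,0]]' --hand '[0,0,0,0]'

```text
clock: 5.5
eef_pos: [593.5, -285.3, 79.5]
eef_rot: [-3.14, 0.002, 0.004]
wrist_force: [-4.8, 5.4, -2.6]
finger_gap: 0.6
finger_force: 2.7
```

Emit:
move_arm --dp '[[0,-2,0],[0,-2,0],[0,0,0]]' --rotation '[[0,0,0],[0,0,0],[0,0,0]]' --hand '[0,0,0]'

```text
clock: 5.88
eef_pos: [593.5, -285.9, 79.4]
eef_rot: [-3.134, 0.004, 0.005]
wrist_force: [-6.9, 24.7, 4.8]
finger_gap: 0.7
finger_force: 13.1
```

The force jumped to 25 N at y = -286, so the fastener is at its stop. I'll back off and retreat.

Emit:
move_arm --dp '[[0,4,0],[0,5,0],[0,0,15],[0,0,40],[0,0,50],[-40,0,20],[-50,0,0],[-50,0,0],[-50,0,0],[0,0,0]]' --rotation '[[0,0,0],[0,0,0],[0,0,0],[0,0,0],[0,0,0],[0,0,0],[0,0,0],[0,0,0],[0,0,0],[0,0,0]]' --hand '[0,0,0,0,0,0,0,0,0,0]'

```text
clock: 7.12
eef_pos: [402.0, -281.6, 207.2]
eef_rot: [3.14, -0.002, 0.002]
wrist_force: [0.2, -0.5, 0.0]
finger_gap: 0.4
finger_force: 0.0
```

Run:
```python
from h import *
snap("wrist","w3"); snap("side","s3")
a=cv2.imread('pics/w3.png');b=cv2.resize(cv2.imread('pics/s3.png')[140:300,220:460],(640,427))
cv2.imwrite('pics/m3.png',cv2.resize(np.vstack([a,b]),(460,595)))
```

```text
(no output)
```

View pics/m3.png

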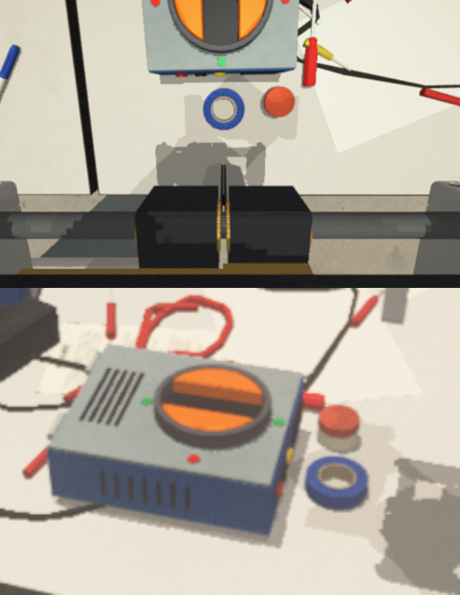

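The panel is flush. The slot lines up with the green dots (side (147,401) to (279,422)), and the tape, pot and driver haven't moved.

```bash
python3 -c "
from cell import manip
print(manip.sign_off())"
```

```text
the job is handed in; nothing more can be done
None
```

I pressed the panel fully shut, then turned the fastener clockwise to its stop with the slot in line with the green dots; the screwdriver, tape and pot were left where they were, and the job was handed in at about 7 s.

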